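# Pack the cassette and close up the transport case

### The arm

A 6-joint arm with a two-finger parallel gripper is mounted at the origin on the work surface. World frame = base frame: x ahead of the robot, y to its left, z up, the work surface at z = 0. Lengths are in m, angles in rad, forces in N, time in s.
With the tool pointing down it reaches from about 0.375 to 0.975 m from the base axis. Payload 3.8 kg.
Tool frame: the origin (TCP) lies midway between the tips of the shut fingers; the grasp point (between the pads) lies 19 mm behind it; x points along the fingers, y is the direction in which the jaws open and shut, and the axes are right-handed (so a half turn about x gives the same grasp; the last joint's range is limited). The gripper opens to 88 mm and grips with 3 to 60 N. Pads are 18 mm wide; open, the fingers measure 123 mm over their backs; the gripper's body (75 mm by 187 mm) begins 45 mm behind the grasp point.
Start: joints at [1.235, 0.264, 1.604, -0, 1.274, -0.037], TCP at [0.199, 0.645, 0.239] pointing down, gripper open.
Joint ranges: [-2.63, 2.63], [-0.94, 2.18], [0.31, 2.57], [-1.31, 4.45], [0, 2.66], [-2.55, 2.55]. Speed limits (rad/s): [2.57, 2.57, 3.14, 3.14, 3.14, 3.14].

### API

Orientations are given as a rotation vector (axis times angle).
In Python, from cell import manip, inverse_kinematics, cams, order gives the robot as it stands. Calls block until the motion is done:
- manip.move_pose(position, orientation): joint-space move of the TCP to a pose.
- manip.move_linear(position, rate=0.15, rot=None): straight line of the TCP; rot=None keeps the orientation; rate is the mean speed in m/s.
- manip.set_joints(angles): joint-space move.
- manip.set_gripper(opening, force=None): finger opening in m; force is the grip in N (None keeps the last); returns when the fingers have stopped.
- manip.dwell(seconds).
- inverse_kinematics(position, orientation): joint angles nearest the present ones, or None.
- manip.state(): the state.
- cams.capture(name): name is "side" or "top" or "wrist"; returns a dict with "image" (480x640x3 uint8, blue, green, red), "z_map" (480x640 float32, m along the optical axis (not along the pixel's ray), 0 where there is no reading), "intrinsics" (3x3 intrinsics, pixels), "position" and "orientation" of the camera in the world; the wrist camera has in their place "T_tool_cam" (4x4, takes a point from camera to tool coordinates, whose origin is the TCP and whose axes are the tool frame's). Camera axes: x right, y down, z forward; pixel columns grow to the right and rows downward; lengths in m; the calibration is good to about 2 mm. A picture is of the moment at which its call begins: read the wrist's pose just before it.
A pose or a line that the arm cannot do raises manip.IKError and nothing moves.
- order.close_job(): hands the job in, once; it reports no verdict.
The state is a dict: "clock": time; "joint_pos": joint angles; "joint_velocities": joint speeds; "tau": joint torques, N m; "tool_pos": TCP position; "tcp_rot": TCP orientation; "contact_force": force on the tool from outside, world axes, zero at the start; "moment": the same for the moment, N m; "gripper_width": finger opening in m.
Only numpy, scipy, OpenCV 4.12 (cv2) and the standard library are available. Lean on these libraries where they do the work, as an engineer would, in place of code of your own. Each camera call takes 0.05 s, during which the arm holds its last target.

### The job

Set the blue sample cassette down flat in the foam nest of the open transport case, keeping it upright and not dropping it; then close the lid gently and fully, and only then swing the red-handled clamp over until it is all the way down on the lid. Leave the green cassette, the jar and the stack of dishes where they stand.

Things in the scene. Friction and masses are not known exactly. Their poses are not given: they have to be found in the camera images.
- case: White insulated transport case, fixed to the bench: outside 184 (its x) x 144 (its y) x 95 mm high without the lid, walls and floor 12 mm. Origin: centre of its underside; z up. The lid is hinged along the top of its +y wall; the clamp is mounted outside the middle of its -y wall. Black 12 mm thick grips stand out of its two x faces.
- nest (a point): Centre of the nest floor, 12 mm above the case's underside, axes as the case. The cassette belongs here, long side along the case's x, either way round. Grey foam strips 18 mm high on the inner floor leave this nest, 134 (x) x 84 mm (y); above the foam the cavity is 160 x 120 mm.
- cassette_blue: Blue sample cassette, loose, 0.2 to 0.4 kg: body 120 (its x) x 70 (its y) x 46 mm high with two white strips on its flat top, and above it a carrying bar along its x, 90 mm long, 14 mm wide (y), from 66 to 78 mm above the underside, on two 12 mm wide end posts 80 mm apart. Origin: centre of the underside; z up. Fits under the closed lid when it sits in the nest.
- cassette_green: The same cassette in green: leave it alone. Origin as for the blue one.
- jar: Amber jar with a white lid, 64 mm across, 110 mm high, loose: leave it alone. Origin: centre of the underside.
- dishes: Stack of three clear culture dishes, 93 mm across, 44 mm high, loose: leave it alone. Origin: centre of the underside.
- lid (a joint): Lid angle, rad: 0 fully closed, 1.57 upright, more leans out past the case's +y wall; stop at 2.2. Stiff hinge: stays at any angle; 1 to 8 N near the free edge moves it. Slab 184 x 144 x 18 mm; the hinge axis runs along the case's x at y = +72, z = 95 mm of the case, at the slab's lower face; top at 113 mm when closed.
- lid_edge (a point): Middle of the lid's free edge on its outer (upper) face, 144 mm from the hinge axis. A small black pull tab, 30 mm wide, stands out 17 mm from this edge, 65 mm towards the case's +x.
- clamp (a joint): Clamp angle, rad: 0 all the way down, its arm level over the lid towards the case's +y; 1.57 upright; more leans out from the case; stop at 2.5. Stays at any angle; 1 to 5 N on the red bar moves it. Pivot along the case's x at y = -90, z = 122 mm of the case. Steel arm 92 mm long, 18 wide, 10 thick. Clamp and lid do not collide with each other.
- clamp_bar (a point): Centre of the clamp's red round bar, 80 mm long (along the case's x), 16 mm thick, 85 mm along the arm from the pivot and 22 mm off the arm's centre line, on the side away from the lid (upper side when down; then 144 mm above the case's underside).
Mind the look-alikes: they are no part of the job. Leave any pink look-alike of the cassette_blue alone. Of the things shaped like the case, the white one is meant.

How it is judged:
On the way, in this order (a step that is already met when the one before it is completed fails the run):
1. the blue cassette sits flat in the nest, let go, lid still open (x of cassette_blue in the frame of nest between -0.012 and 0.012 m and y of cassette_blue in the frame of nest between -0.012 and 0.012 m and z of cassette_blue in the frame of nest between -0.005 and 0.005 m and angle between cassette_blue's own z axis and vertical below 0.08 rad and contact force between cassette_blue and the fingers below 0.1 N and linear speed of cassette_blue below 0.03 m/s and value of joint lid above 1 rad), for 0.2 s.
2. the lid is fully closed with the cassette seated inside (x of cassette_blue in the frame of nest between -0.012 and 0.012 m and y of cassette_blue in the frame of nest between -0.012 and 0.012 m and z of cassette_blue in the frame of nest between -0.005 and 0.005 m and angle between cassette_blue's own z axis and vertical below 0.08 rad and value of joint lid below 0.04 rad), for 0.2 s.
3. the clamp is all the way down on the closed lid (value of joint lid below 0.04 rad and value of joint clamp below 0.08 rad), for 0.2 s.
At the end, for the whole second after the job is handed in: The blue cassette sits flat in the nest (within 12 mm of its centre each way, 5 mm in height, 0.08 rad of tilt), the lid is closed to under 0.04 rad, the clamp is down to under 0.08 rad, and all are at rest. The green cassette, jar and dishes have not moved by 30 mm or more (all of step 3 and distance of each of cassette_green, jar, dishes from where it was at the start of the episode below 0.03 m and x of cassette_blue in the frame of nest between -0.012 and 0.012 m and y of cassette_blue in the frame of nest between -0.012 and 0.012 m and z of cassette_blue in the frame of nest between -0.005 and 0.005 m and angle between cassette_blue's own z axis and vertical below 0.08 rad and linear speed of cassette_blue below 0.03 m/s and velocity of joint lid between -0.05 and 0.05 rad/s and velocity of joint clamp between -0.05 and 0.05 rad/s); the robot touches nothing.
It fails at once if the green cassette, the jar or the dishes are disturbed (30 mm) (distance of any of cassette_green, jar, dishes from where it was at the start of the episode above 0.03 m).
It fails at once if the blue cassette is tipped by over 0.5 rad (angle between cassette_blue's own z axis and vertical above 0.5 rad).
It fails at once if the blue cassette is dropped into the case (faster than 0.6 m/s within 60 mm of the nest floor) (horizontal distance between cassette_blue and nest below 0.06 m and z of cassette_blue in the frame of nest below 0.06 m and linear speed of cassette_blue above 0.6 m/s).
It fails at once if the lid is slammed (faster than 2 rad/s near closed) (value of joint lid below 0.2 rad and velocity of joint lid below -2 rad/s).
It fails at once if the clamp is swung over (under 1.0 rad) before the lid is down (over 0.1 rad) (value of joint clamp below 1 rad and value of joint lid above 0.1 rad).
It also fails if it takes over 72 s, if anything falls off the work surface, if the arm or the gripper's body presses on something with over 40 N, if the wrist force passes 120 N, or if a joint passes its speed limit or range.

## Working session

There is one attempt and no reset: what is moved stays moved. The work goes in short steps, each a Python script; the robot and the scene stay as the last script left them, time stands still between calls to the robot, and variables do not carry over. Pictures are saved under pics/ and viewed, and the job is handed in when it is done.

```bash
mkdir -p pics; ls; python3 - <<'E'
from cell import manip, cams
import cv2,numpy as np
for n in ("side","top","wrist"):
    s=manip.state(); c=cams.capture(n)
    cv2.imwrite(f"pics/{n}0.png",c["image"]); np.savez(f"{n}0.npz",**c,tp=s["tool_pos"],tr=s["tcp_rot"])
    print(n,c.get("position"),c.get("orientation"),c["intrinsics"].tolist(),c.get("T_tool_cam"))
print(manip.state())
E
```

```text
pics
side [ 0.18201982 -0.66291768  0.67819233] [-2.13301519  0.6618667  -0.31874926] [[522.3333195959186, 0.0, 321.3775914003489], [0.0, 522.3333195959186, 237.3293587464949], [0.0, 0.0, 1.0]] None
top [ 0.32192562 -0.04124672  1.474809  ] [-2.10345503  2.14388176 -0.20807754] [[595.952922309998, 0.0, 319.939971977266], [0.0, 595.952922309998, 246.09586721691483], [0.0, 0.0, 1.0]] None
wrist None None [[367.6424722425165, 0.0, 321.7641953717325], [0.0, 367.6424722425165, 243.79680356638553], [0.0, 0.0, 1.0]] [[ 3.75714924e-04 -3.03264288e-01  9.52906412e-01 -1.46044157e-01]
 [ 9.99999848e-01 -2.70282512e-04 -4.80300998e-04 -1.45919266e-04]
 [ 4.03212079e-04  9.52906448e-01  3.03264140e-01 -7.80100518e-02]
 [ 0.00000000e+00  0.00000000e+00  0.00000000e+00  1.00000000e+00]]
{'clock': 0.15, 'joint_pos': array([ 1.23505858e+00,  2.64584027e-01,  1.60505544e+00, -1.20351246e-05,
        1.27371923e+00, -3.68958884e-02]), 'joint_velocities': array([ 0.00222911, -0.00117644, -0.00414957, -0.00061643, -0.00011257,
       -0.00081484]), 'tau': array([ 6.20802766e-04, -5.02846670e+01, -3.57470155e+01,  7.29139661e-02,
        2.49891827e-02, -7.55411111e-05]), 'tool_pos': array([0.19854848, 0.64455582, 0.23767401]), 'tcp_rot': array([ 0.23319039,  1.55835644, -0.23592828]), 'contact_force': array([-0.3429876 , -0.55954603,  0.53142099]), 'moment': array([-0.01361224, -0.03027163, -0.00759694]), 'gripper_width': 0.08829965886860607}
```

View pics/top0.png

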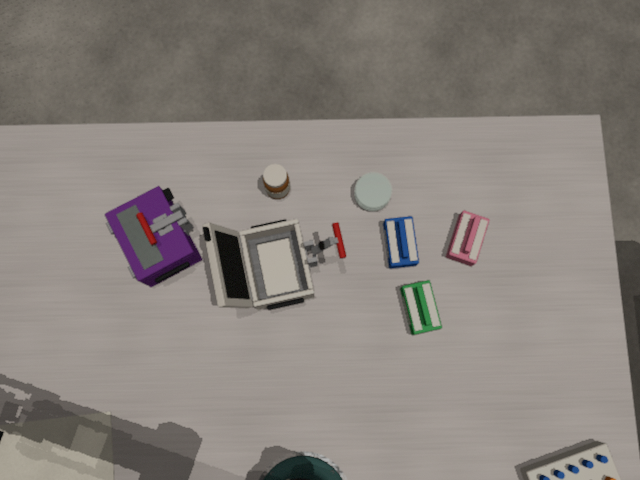

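View pics/side0.png

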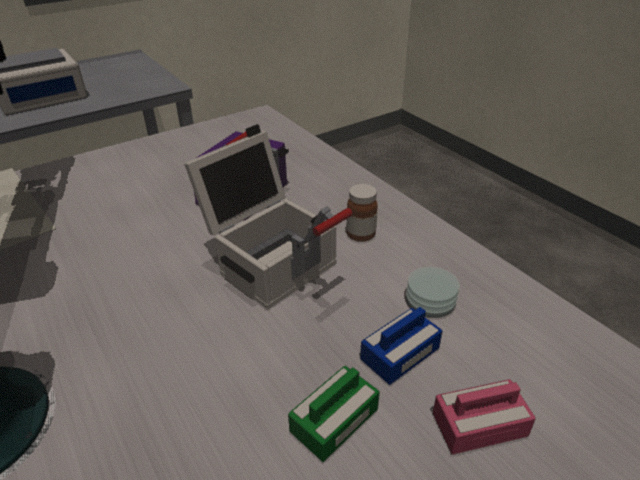

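View pics/wrist0.png

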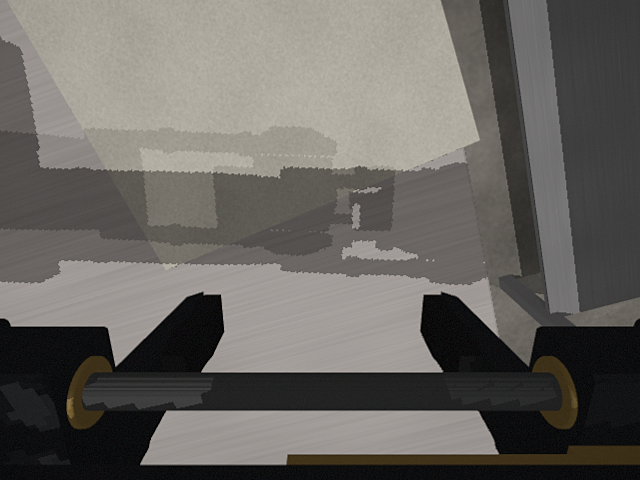

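Top view: the candidates for the cassette are blue (401,241), pink (468,238) and green (421,307). The blue one matches. The cases are white (275,265, lid open) and purple (153,238, closed), and the white one is meant. I'll confirm in a crop and measure.

```bash
cat > h.py <<'E'
import numpy as np,cv2
from scipy.spatial.transform import Rotation as R
def cloud(c,tp=None,tr=None):
    K=np.array(c["intrinsics"]);z=np.array(c["z_map"]);v,u=np.mgrid[:480,:640]
    P=np.stack([(u-K[0,2])/K[0,0]*z,(v-K[1,2])/K[1,1]*z,z],-1)
    if "T_tool_cam" in c:
        T=np.array(c["T_tool_cam"]);P=P@T[:3,:3].T+T[:3,3]
        P=P@R.from_rotvec(tr).as_matrix().T+tp
    else: P=P@R.from_rotvec(c["orientation"]).as_matrix().T+c["position"]
    P[z<=0]=np.nan
    return P
E
python3 - <<'E'
from h import *
for n in("top","side"):
    c=dict(np.load(n+"0.npz"));P=cloud(c);im=c["image"];h=cv2.cvtColor(im,cv2.COLOR_BGR2HSV)
    print(n,"table z",np.nanmedian(P[330:400,300:500,2]))
    H,S,V=[h[...,i].astype(int) for i in range(3)]
    ms=dict(blue=(H>100)&(H<125)&(S>150)&(V>40),green=(H>50)&(H<75)&(S>120),red=((H<6)|(H>174))&(S>170))
    for k,m in ms.items():
        m=m&np.isfinite(P[...,2])&(P[...,0]>0.25)
        nn,lab,st,ce=cv2.connectedComponentsWithStats(m.astype(np.uint8))
        for i in range(1,nn):
            if st[i,4]<60: continue
            p=P[lab==i]; print(n,k,st[i].tolist(),"mean",p.mean(0).round(3),"min",np.percentile(p,2,0).round(3),"max",np.percentile(p,98,0).round(3))
            if k in("blue","green"):
                zt=np.percentile(p[:,2],97); q=p[(p[:,2]>zt-.008)]
                w=np.linalg.eigh(np.cov(q[:,:2].T)); print("  bar",zt.round(4),q.mean(0).round(4),np.sqrt(w[0]*12).round(3),w[1][:,1].round(3),np.degrees(np.arctan2(*w[1][::-1,1])).round(1),len(q))
            if k=="red":
                w=np.linalg.eigh(np.cov(p.T)); print("  axis",w[1][:,2].round(3),np.sqrt(w[0]*12).round(3))
im=cv2.imread("pics/top0.png");a=cv2.resize(im[180:340,190:350],(400,400),interpolation=cv2.INTER_CUBIC);b=cv2.resize(im[180:340,350:510],(400,400),interpolation=cv2.INTER_CUBIC)
cv2.imwrite("pics/crop1.png",np.hstack([a,b]))
E
```

```text
top table z -0.00035659400754761705
top blue [384, 217, 34, 51, 608] mean [ 0.597 -0.245  0.057] min [ 0.546 -0.279  0.03 ] max [ 0.664 -0.212  0.082]
  bar 0.0812 [ 0.6064 -0.2493  0.0778] [0.015 0.088] [-0.997 -0.081] -175.4 202
top green [401, 281, 40, 53, 610] mean [ 0.442 -0.285  0.058] min [ 0.385 -0.32   0.036] max [ 0.503 -0.249  0.082]
  bar 0.0817 [ 0.444  -0.2906  0.0779] [0.014 0.09 ] [-0.978 -0.211] -167.8 205
top red [137, 213, 20, 32, 205] mean [0.626 0.344 0.149] min [0.592 0.325 0.115] max [0.66  0.364 0.156]
  axis [-0.884 -0.465  0.034] [0.012 0.025 0.081]
top red [333, 223, 13, 35, 181] mean [ 0.581 -0.092  0.194] min [ 0.546 -0.102  0.188] max [ 0.618 -0.082  0.2  ]
  axis [-0.982 -0.189  0.016] [0.009 0.013 0.08 ]
side table z 0.0007005039996276219
side blue [361, 308, 81, 76, 1957] mean [ 0.592 -0.267  0.047] min [ 0.549 -0.293  0.009] max [ 0.666 -0.233  0.079]
  bar 0.0786 [ 0.6072 -0.2567  0.0767] [0.014 0.09 ] [-0.995 -0.096] -174.5 432
side green [289, 367, 90, 94, 2834] mean [ 0.433 -0.308  0.047] min [ 0.385 -0.34   0.009] max [ 0.505 -0.28   0.079]
  bar 0.0785 [ 0.4448 -0.2975  0.0767] [0.014 0.09 ] [-0.98  -0.199] -168.5 622
side red [314, 209, 38, 23, 242] mean [ 0.584 -0.098  0.193] min [ 0.548 -0.108  0.189] max [ 0.622 -0.088  0.196]
  axis [-0.983 -0.181  0.013] [0.005 0.011 0.079]
```

View pics/crop1.png

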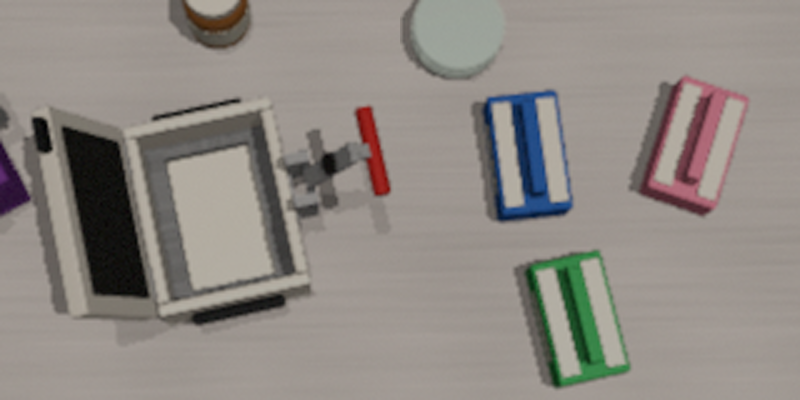

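The crop confirms blue at (401,241) as the target, with the white case's lid leaning out to +y and its clamp leaning out. Next I'll measure the case, lid and clamp, and my own gripper's geometry, since clearances look tight.

```bash
python3 - <<'E'
from h import *
from scipy.optimize import minimize
cl={n:cloud(dict(np.load(n+"0.npz"))) for n in("top","side")}
res={}
for n,P in cl.items():
    p=P.reshape(-1,3);p=p[np.isfinite(p[:,0])]
    m=(p[:,0]>.4)&(p[:,0]<.68)&(p[:,1]>-.1)&(p[:,1]<.18)&(p[:,2]>.088)&(p[:,2]<.101)
    q=p[m]
    th=np.arctan2(.183,.982)
    def cost(a):
        c,s=np.cos(a[2]),np.sin(a[2]);d=q[:,:2]-a[:2]
        x=d[:,0]*c+d[:,1]*s;y=-d[:,0]*s+d[:,1]*c
        # distance from rim mid-line rectangle 172x132
        r=np.maximum(abs(x)-86,0) if 0 else None
        dx,dy=abs(x)-.086,abs(y)-.066
        sd=np.hypot(np.maximum(dx,0),np.maximum(dy,0))+np.minimum(np.maximum(dx,dy),0)
        e=np.maximum(abs(sd)-.006,0); return np.minimum(e,.01).sum()
    best=min((minimize(cost,[.54+i*.01,.04+j*.01,th],method="Nelder-Mead",options=dict(xatol=1e-5,fatol=1e-7,initial_simplex=None)) for i in range(-3,4) for j in range(-3,4)),key=lambda r:r.fun)
    print(n,len(q),best.x.round(4),np.degrees(best.x[2]).round(2),best.fun/len(q),"medz",np.median(q[:,2]))
    res[n]=best.x
a=(res["top"]+res["side"])/2
for n,P in cl.items():
    a=res[n];c,s=np.cos(a[2]),np.sin(a[2])
    p=P.reshape(-1,3);p=p[np.isfinite(p[:,0])];d=p[:,:2]-a[:2]
    q=np.stack([d[:,0]*c+d[:,1]*s,-d[:,0]*s+d[:,1]*c,p[:,2]],-1)
    m=(abs(q[:,0])<.08)&(q[:,1]>.055)&(q[:,1]<.2)&(q[:,2]>.12)&(q[:,2]<.26)
    l=q[m][:,1:]; 
    from numpy.linalg import svd
    for _ in range(8):
        mu=l.mean(0);u=svd(l-mu,full_matrices=False)[2]
        e=abs((l-mu)@u[1]); l=l[e<max(2*np.median(e),.002)]
    v=u[0]*np.sign(u[0][1]);print(n,"lid angle",np.arctan2(v[1],-v[0]),"y at z.129",mu[0]+v[0]/v[1]*(.129-mu[1]),len(l),mu)
    m=(abs(q[:,0])<.06)&(q[:,1]>-.2)&(q[:,1]<-.074)&(q[:,2]>.1)&(q[:,2]<.3)
    k=q[m]; 
    for lo in np.arange(.1,.22,.01):
        t=k[(k[:,2]>=lo)&(k[:,2]<lo+.01)]
        if len(t): print("  clamp z",lo.round(3),len(t),"x",t[:,0].min().round(3),t[:,0].max().round(3),"y",t[:,1].min().round(3),t[:,1].max().round(3))
c=dict(np.load("wrist0.npz"));K=c["intrinsics"];z=c["z_map"];T=c["T_tool_cam"];v,u=np.mgrid[:480,:640]
Q=np.stack([(u-K[0,2])/K[0,0]*z,(v-K[1,2])/K[1,1]*z,z],-1)@T[:3,:3].T+T[:3,3];Q[z<=0]=np.nan
m=Q[...,0]<.02
for r in range(300,480,20):
    rr=Q[r][m[r]]; print(r,len(rr)) if not len(rr) else print(r,np.nanmin(rr,0).round(3),np.nanmax(rr,0).round(3))
E
```

```text
top 1379 [0.5519 0.0552 0.202 ] 11.57 0.0001733400291160546 medz 0.0944561573895677
side 1688 [0.5551 0.0511 0.199 ] 11.4 0.0011252490526226413 medz 0.09375265347449041
top lid angle 1.9210687161136046 y at z.129 0.08020691685479127 1418 [0.09919837 0.18098334]
  clamp z 0.1 9 x -0.026 0.016 y -0.093 -0.076
  clamp z 0.11 12 x -0.026 0.016 y -0.093 -0.074
  clamp z 0.12 72 x -0.025 0.028 y -0.095 -0.074
  clamp z 0.13 68 x -0.027 0.025 y -0.101 -0.074
  clamp z 0.14 20 x -0.009 0.009 y -0.104 -0.094
  clamp z 0.15 18 x -0.009 0.008 y -0.111 -0.097
  clamp z 0.16 10 x -0.009 0.003 y -0.115 -0.104
  clamp z 0.17 32 x -0.009 0.01 y -0.12 -0.103
  clamp z 0.18 73 x -0.04 0.037 y -0.157 -0.109
  clamp z 0.19 252 x -0.04 0.04 y -0.156 -0.119
  clamp z 0.2 46 x -0.034 0.037 y -0.151 -0.124
side lid angle 1.9161252135480715 y at z.129 0.08114576438813134 3290 [0.098275   0.17661508]
  clamp z 0.1 90 x -0.026 0.027 y -0.096 -0.074
  clamp z 0.11 80 x -0.026 0.026 y -0.096 -0.074
  clamp z 0.12 110 x -0.027 0.018 y -0.099 -0.074
  clamp z 0.13 63 x -0.024 0.018 y -0.105 -0.074
  clamp z 0.14 22 x -0.011 -0.004 y -0.11 -0.095
  clamp z 0.15 13 x -0.01 -0.006 y -0.11 -0.101
  clamp z 0.16 16 x -0.008 -0.006 y -0.119 -0.106
  clamp z 0.17 47 x -0.009 0.007 y -0.125 -0.107
  clamp z 0.18 181 x -0.04 0.041 y -0.158 -0.111
  clamp z 0.19 349 x -0.04 0.041 y -0.157 -0.121
  clamp z 0.2 55 x -0.009 0.009 y -0.137 -0.128
300 [-0.01  -0.058 -0.011] [-0.001  0.057 -0.006]
320 [-0.067 -0.079 -0.034] [-0.002  0.078  0.003]
340 [-0.077 -0.071 -0.034] [-0.008  0.07   0.009]
360 [-0.084 -0.065 -0.034] [-0.022  0.065  0.009]
380 [-0.089 -0.061 -0.033] [-0.078  0.06  -0.025]
400 [-0.09  -0.063 -0.03 ] [-0.081  0.061 -0.022]
420 [-0.089 -0.063 -0.025] [-0.051  0.062  0.012]
440 [-0.089 -0.064 -0.02 ] [-0.059  0.064  0.011]
460 [-0.093 -0.066 -0.019] [-0.064  0.061  0.013]
```

```bash
python3 - <<'E'
from h import *
for n in("top","side"):
    c=dict(np.load(n+"0.npz"));P=cloud(c)
    a=np.array([.5535,.0535,.2005]);cc,s=np.cos(a[2]),np.sin(a[2])
    p=P.reshape(-1,3);col=c["image"].reshape(-1,3);d=p[:,:2]-a[:2]
    q=np.stack([d[:,0]*cc+d[:,1]*s,-d[:,0]*s+d[:,1]*cc,p[:,2]],-1)
    m=(abs(q[:,0])<.035)&(abs(q[:,0])>.011)&(q[:,1]>-.115)&(q[:,1]<-.07)&(q[:,2]>.11)&(q[:,2]<.17)
    k=q[m];print(n,"bracket z",np.sort(k[:,2])[-25:].round(4))
    h=cv2.cvtColor(c["image"],cv2.COLOR_BGR2HSV).reshape(-1,3).astype(int)
    m=(h[:,0]>125)&(h[:,0]<150)&(h[:,1]>80)&(q[:,1]>.1)
    k=q[m];print("purple",len(k),np.nanmin(k,0),np.nanmax(k,0))
    for lo in np.arange(0,.16,.02):
        t=q[(q[:,2]>lo)&(q[:,2]<lo+.02)&(q[:,1]>.155)&(abs(q[:,0])<.1)]
        if len(t):
            i=t[:,1].argmin();print("  beyond lid z",lo.round(2),"y min",t[i].round(3))
    print([ (nm,) for nm in ()])
c=dict(np.load("top0.npz"));P=cloud(c)
for nm,(u,v) in dict(jar=(275,175),dishes=(373,191),pink=(468,238)).items(): print(nm,P[v,u].round(3))
im=cv2.imread("pics/top0.png");s=cv2.imread("pics/side0.png")
cv2.imwrite("pics/crop2.png",np.hstack([cv2.resize(im[200:300,280:360],(400,500),interpolation=cv2.INTER_CUBIC),cv2.resize(s[190:290,270:350],(400,500),interpolation=cv2.INTER_CUBIC)]))
E
```

```text
top bracket z [0.1315 0.1317 0.1318 0.132  0.132  0.1321 0.1321 0.1322 0.1322 0.1325
 0.1327 0.1331 0.1331 0.1334 0.1337 0.1337 0.1342 0.1346 0.1347 0.1353
 0.1357 0.136  0.1361 0.1363 0.1366]
purple 3341 [ 0.01818706  0.18368577 -0.00303256] [0.23591369 0.36873146 0.13632961]
  beyond lid z 0.0 y min [-0.095  0.156  0.007]
  beyond lid z 0.02 y min [0.063 0.184 0.031]
  beyond lid z 0.04 y min [0.063 0.184 0.057]
  beyond lid z 0.06 y min [0.063 0.184 0.069]
  beyond lid z 0.08 y min [0.061 0.184 0.083]
  beyond lid z 0.1 y min [0.065 0.184 0.102]
  beyond lid z 0.12 y min [0.087 0.213 0.121]
  beyond lid z 0.14 y min [0.097 0.255 0.141]
[]
side bracket z [0.1304 0.1305 0.1305 0.1305 0.1305 0.1305 0.1306 0.1306 0.1306 0.1307
 0.1307 0.1307 0.131  0.131  0.1311 0.1312 0.1312 0.1314 0.1314 0.1315
 0.1315 0.1317 0.1318 0.1327 0.1328]
purple 306 [0.02370397 0.21812851 0.00404206] [0.23694963 1.13622552 0.11599005]
  beyond lid z 0.0 y min [-0.071  0.155  0.   ]
  beyond lid z 0.02 y min [0.026 0.315 0.022]
  beyond lid z 0.04 y min [0.099 1.139 0.058]
  beyond lid z 0.06 y min [0.093 1.137 0.073]
  beyond lid z 0.08 y min [0.094 1.135 0.09 ]
  beyond lid z 0.1 y min [0.089 0.317 0.115]
  beyond lid z 0.12 y min [0.096 1.155 0.121]
  beyond lid z 0.14 y min [0.099 0.259 0.149]
[]
jar [0.758 0.053 0.116]
dishes [ 0.736 -0.187  0.038]
pink [ 0.604 -0.406  0.078]
```

View pics/crop2.png

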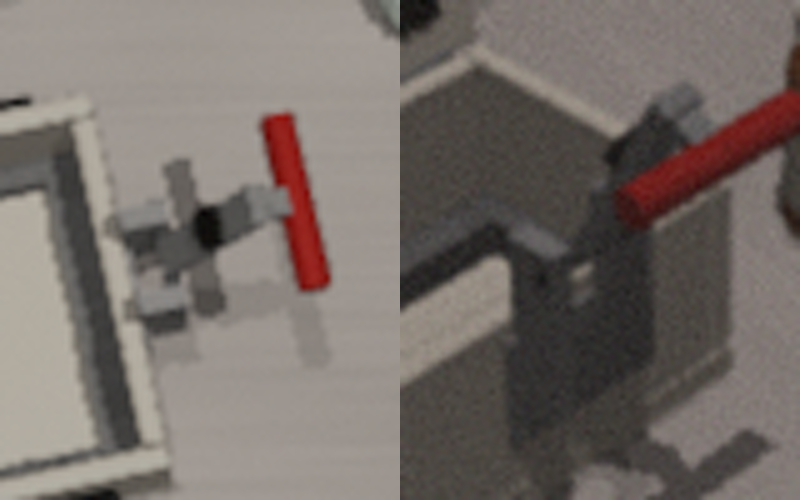

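```bash
cat >> h.py <<'E'
from cell import manip, inverse_kinematics, cams
import sys
def frame(a):
    c,s=np.cos(a[2]),np.sin(a[2]); return np.array([[c,-s,0],[s,c,0],[0,0,1.]])
CASE=np.array([.5535,.0532,.2005])
def cw(p,a=None):
    a=CASE if a is None else a
    return frame(a)@np.array(p,float)+[a[0],a[1],0]
def rot_down(ydir):
    x=np.array([0,0,-1.]);y=np.array([ydir[0],ydir[1],0.]);y/=np.linalg.norm(y)
    return R.from_matrix(np.stack([x,y,np.cross(x,y)],1)).as_rotvec()
def st(msg=""):
    s=manip.state();print(msg,"t%.1f"%s["clock"],s["tool_pos"].round(4),"F",s["contact_force"].round(1),"w",round(s["gripper_width"],4));return s
def snap(n,tag,crop=None,size=None):
    s=manip.state();c=cams.capture(n)
    np.savez(f"{n}{tag}.npz",**c,tp=s["tool_pos"],tr=s["tcp_rot"])
    im=c["image"]
    if crop: im=im[crop[1]:crop[3],crop[0]:crop[2]]
    if size: im=cv2.resize(im,size,interpolation=cv2.INTER_CUBIC)
    cv2.imwrite(f"pics/{n}{tag}.png",im);return c,s
E
python3 - <<'E'
from h import *
ex=frame(CASE)[:,0];ey=frame(CASE)[:,1]
for sg in(1,-1):
    print("push",sg,inverse_kinematics(cw([0,-.085,.30]),rot_down(sg*ex)))
    print("place",sg,inverse_kinematics(cw([0,0,.30]),rot_down(sg*ey)))
    y=np.radians(5.0+90);print("pick",sg,inverse_kinematics([.607,-.253,.2],rot_down(sg*np.array([np.cos(y),np.sin(y)]))))
E
```

```text
push 1 [-0.09631814  0.03525172  1.75243122  0.          1.35390971 -0.29681814]
place 1 [ 5.10262179e-02  5.71929391e-03  1.78252413e+00 -4.44089210e-16
  1.35334923e+00 -1.72027011e+00]
pick 1 [-0.43278122  0.25678721  1.68531038  0.          1.19949506 -2.09084401]
push -1 None
place -1 [0.05102622 0.00571929 1.78252413 0.         1.35334923 1.42132254]
pick -1 [-0.43278122  0.25678721  1.68531038  0.          1.19949506  1.05074864]
```

```bash
python3 - <<'E'
from h import *
ex=frame(CASE)[:,0];r=rot_down(ex)
s=manip.state();manip.move_linear(s["tool_pos"]+[0,0,.12],rate=.3)
manip.set_gripper(0.0,20)
manip.move_pose(cw([0,-.07,.34]),r);st("above")
snap("wrist","1")
E
```

```text
above t4.7 [ 0.5675 -0.0146  0.34  ] F [-0.8 -0.2 -0.7] w 0.0004
```

View pics/wrist1.png

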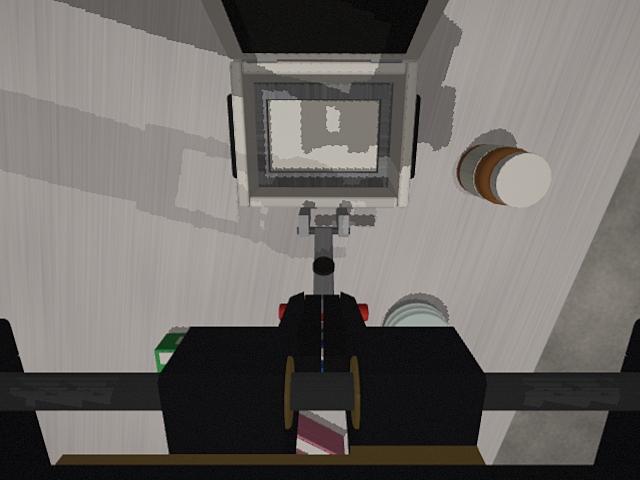

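The wrist view shows the white case rim from (232,62) to (408,207) and the clamp arm at (322,255). I'll refit the case pose from this closer view.

```bash
cat >> h.py <<'E'
def fitcase(P,zlo=.088,zhi=.101,x0=None):
    from scipy.optimize import minimize
    p=P.reshape(-1,3);p=p[np.isfinite(p[:,0])];a0=CASE if x0 is None else x0
    l=(p-[a0[0],a0[1],0])@frame(a0)
    q=p[(abs(l[:,0])<.11)&(abs(l[:,1])<.09)&(p[:,2]>zlo)&(p[:,2]<zhi)]
    def cost(a):
        c,s=np.cos(a[2]),np.sin(a[2]);d=q[:,:2]-a[:2]
        x=d[:,0]*c+d[:,1]*s;y=-d[:,0]*s+d[:,1]*c
        dx,dy=abs(x)-.086,abs(y)-.066
        sd=np.hypot(np.maximum(dx,0),np.maximum(dy,0))+np.minimum(np.maximum(dx,dy),0)
        e=np.maximum(abs(sd)-.006,0); return np.minimum(e,.01).sum()*1000
    b=min((minimize(cost,[a0[0]+i*.004,a0[1]+j*.004,a0[2]],method="Nelder-Mead",options=dict(xatol=1e-5,fatol=1e-5)) for i in(-1,0,1) for j in(-1,0,1)),key=lambda r:r.fun)
    return b.x,b.fun/1000/len(q),len(q),np.median(q[:,2])
E
python3 - <<'E'
from h import *
c=dict(np.load("wrist1.npz"));P=cloud(c,c["tp"],c["tr"])
print(fitcase(P)); print("table",np.nanmedian(P[:200,50:180,2]))
a=fitcase(P)[0]
p=P.reshape(-1,3);q=(p-[a[0],a[1],0])@frame(a)
m=(abs(q[:,0])<.035)&(abs(q[:,0])>.011)&(q[:,1]>-.115)&(q[:,1]<-.07)&(q[:,2]>.11)&(q[:,2]<.17)
print("bracket",np.percentile(q[m],[1,50,95,99],axis=0).round(4))
m=(abs(q[:,0])<.009)&(q[:,1]>-.16)&(q[:,1]<-.08)&(q[:,2]>.14)&(q[:,2]<.25);m=m.reshape(480,640);m[290:]=False
k=q.reshape(480,640,3)[m];print("arm",len(k),np.polyfit(k[:,2],k[:,1],1), k[:,2].max(),k[:,1].min())
E
```

```text
(array([0.55568997, 0.05260519, 0.19947596]), np.float64(7.12153923549571e-05), 8064, np.float64(0.09468535763049797))
table -3.766568088120481e-05
bracket [[-0.0263 -0.095   0.1133]
 [-0.0111 -0.0836  0.1306]
 [ 0.0241 -0.0728  0.1321]
 [ 0.0261 -0.0726  0.1326]]
arm 1001 [-0.48759049 -0.02574079] 0.1977032215560633 -0.12450213566355826
```

```bash
sed -i 's/^CASE=.*/CASE=np.array([.5557,.0526,.1995])/' h.py; cat >> h.py <<'E'
def push(target,step=.006,flim=15,rate=.06,axis=None):
    s=manip.state();f0=s["contact_force"].copy();p=s["tool_pos"].copy();d=np.array(target)-p;L=np.linalg.norm(d)
    n=max(1,int(np.ceil(L/step)))
    for i in range(1,n+1):
        manip.move_linear(p+d*i/n,rate=rate);f=manip.state()["contact_force"]-f0
        if np.linalg.norm(f)>flim: print("force stop",i,n,f.round(1));break
    st("push end")
E
python3 - <<'E'
from h import *
ex=frame(CASE)[:,0];r=rot_down(ex)
manip.move_pose(cw([0,-.07,.25]),r)
manip.move_linear(cw([0,-.085,.185]),rate=.2);st("down")
push(cw([0,-.126,.185]),step=.02)
manip.move_linear(cw([0,-.09,.20]),rate=.2)
manip.move_linear(cw([0,.09,.20]),rate=.3);st("lid pre")
push(cw([0,.139,.20]),step=.012)
snap("side","2")
E
```

```text
down t5.7 [ 0.5738 -0.0308  0.187 ] F [ 0.1 -0.1  0.3] w 0.0006
push end t6.8 [ 0.5807 -0.0712  0.185 ] F [0.2 1.1 0.2] w 0.0008
lid pre t7.9 [0.538  0.1398 0.1996] F [ 0.2  0.2 -0.2] w 0.0003
push end t9.4 [0.5283 0.1884 0.2002] F [ 0.6 -6.3  1.1] w 0.0004
```

View pics/side2.png

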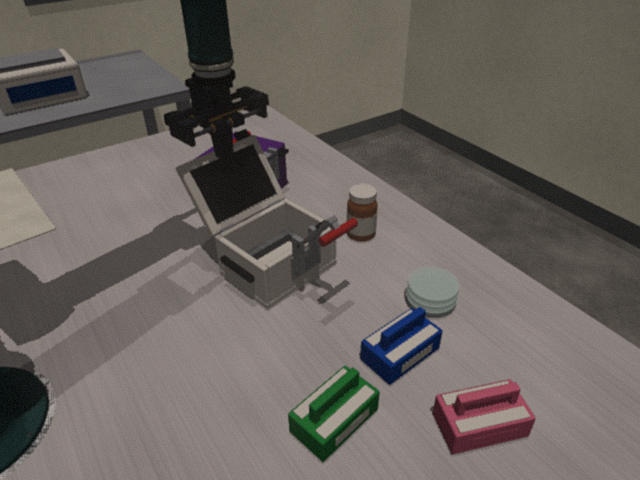

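```bash
python3 - <<'E'
from h import *
manip.move_linear(cw([0,.09,.20]),rate=.3)
manip.move_linear(cw([0,.0,.28]),rate=.4)
y=np.radians(5.2+90);d=np.array([np.cos(y),np.sin(y)])
manip.move_pose([.607,-.253,.26],rot_down(-d))
manip.set_gripper(.06,40)
s=st("over blue");c,s=snap("wrist","3");P=cloud(c,s["tool_pos"],s["tcp_rot"])
h=cv2.cvtColor(c["image"],cv2.COLOR_BGR2HSV);H,S,V=[h[...,i].astype(int) for i in range(3)]
m=(H>100)&(H<125)&(S>120)&(V>30)&np.isfinite(P[...,2])
p=P[m];q=p[(p[:,2]>.073)&(p[:,2]<.085)];print(len(p),len(q),np.median(q[:,2]))
pts=q[:,:2].astype(np.float32);w=np.linalg.eigh(np.cov(pts.T));print(pts.mean(0),np.sqrt(12*w[0]),np.degrees(np.arctan2(*w[1][::-1,1])))
print(cv2.minAreaRect(pts*1000))
q2=p[(p[:,2]>.03)&(p[:,2]<.052)];print("body",cv2.minAreaRect(q2[:,:2].astype(np.float32)*1000),len(q2))
# lid/clamp angle from top cam
c,_=snap("top","3");P=cloud(c).reshape(-1,3);q=(P-[CASE[0],CASE[1],0])@frame(CASE)
m=(abs(q[:,0])<.06)&(q[:,1]>.07)&(q[:,1]<.17)&(q[:,2]>.115)&(q[:,2]<.2);k=q[m];f=np.polyfit(k[:,2],k[:,1],1);print("lid",np.pi-np.arctan2(1,f[0]),len(k),"y@.138",np.polyval(f,.138))
E
```

```text
over blue t12.4 [ 0.607 -0.253  0.26 ] F [-0.1  0.2 -0.5] w 0.0601
4155 1487 0.07785093750545713
[ 0.6133848  -0.25288427] [0.01404146 0.08948601] -174.518510406589
((610.8726806640625, -252.9539337158203), (89.89561462402344, 13.732036590576172), 5.531101703643799)
body ((611.2072143554688, -253.15463256835938), (118.96539306640625, 69.46041870117188), 5.107301712036133) 2641
lid 2.202974516968757 1758 y@.138 0.10370712187272721
```

View pics/wrist3.png

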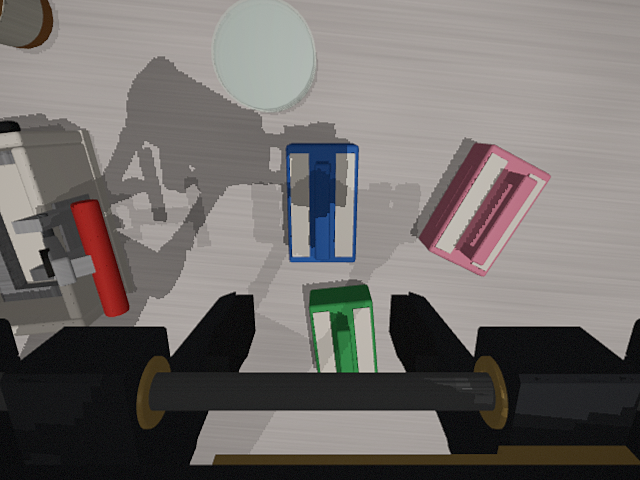

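View pics/top3.png

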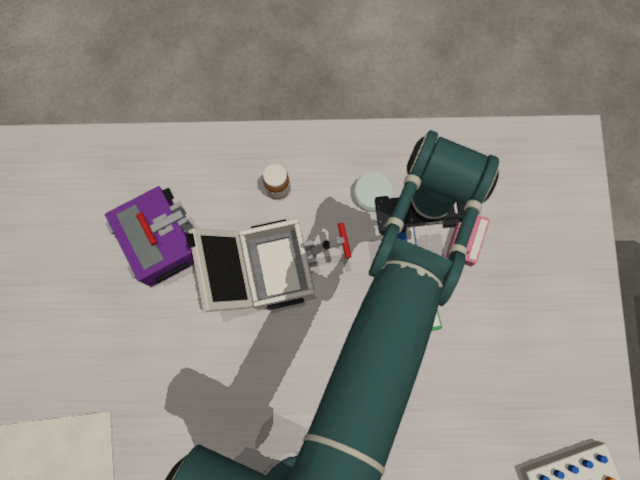

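The wrist view shows blue at (322,205), clear of green (340,330) and pink (485,210). Both fits put it at (0.611,-0.253) with a yaw of 5.3°, and the lid is at 2.2 rad. I'll grasp the bar high so the gripper body clears the clamp bracket.

```bash
python3 - <<'E'
from h import *
y=np.radians(5.3+90);d=np.array([np.cos(y),np.sin(y)]);r=rot_down(-d)
b=np.array([.611,-.253])
manip.move_pose([*b,.12],r)
manip.move_linear([*b,.062],rate=.08);st("at bar")
manip.set_gripper(.0,45);st("gripped")
manip.move_linear([*b,.085],rate=.05);st("lift")
snap("side","4",(320,260,480,420),(640,640)[:2] and (600,600));snap("wrist","4")
E
```

```text
at bar t14.0 [ 0.6113 -0.2531  0.0622] F [-0.2 -0.   1. ] w 0.0597
gripped t14.8 [ 0.611  -0.2529  0.062 ] F [0.1 0.3 0.5] w 0.0136
lift t15.4 [ 0.6111 -0.2531  0.0854] F [ 0.4  0.2 -2.4] w 0.0132
```

View pics/side4.png

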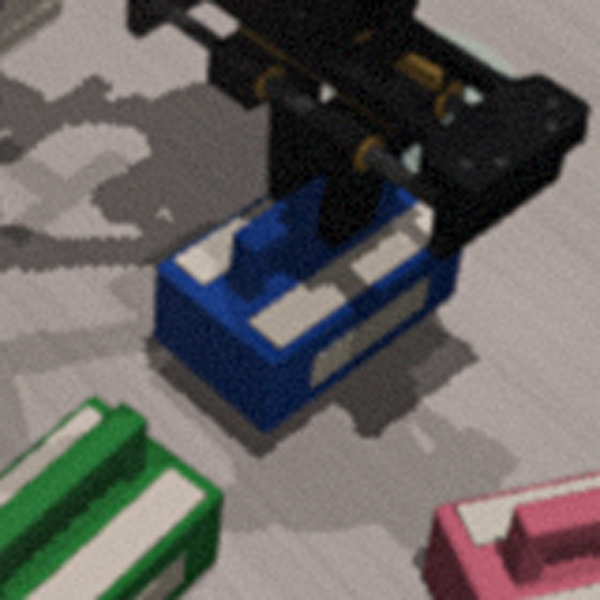

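View pics/wrist4.png

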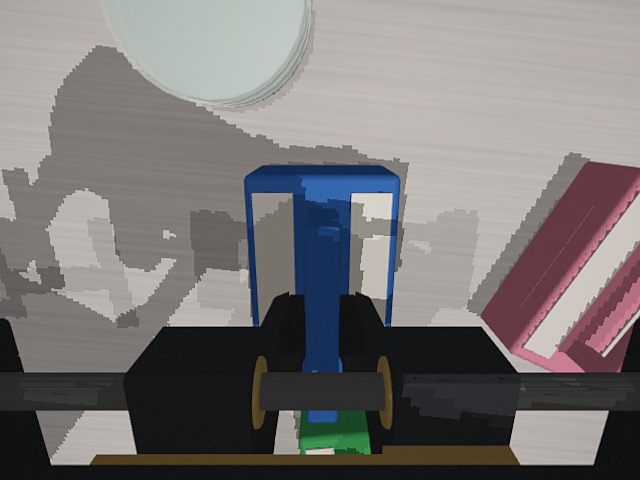

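The cassette is lifted level, with the fingers at (320,310) in the wrist view and a shadow underneath. Next I'll carry it to the case.

```bash
python3 - <<'E'
from h import *
ey=frame(CASE)[:,1];r=rot_down(-ey)
s=manip.state();manip.move_linear(s["tool_pos"]*[1,1,0]+[0,0,.30],rate=.2)
manip.move_linear(cw([0,.001,.30]),rate=.2,rot=r);st("above nest")
manip.move_linear(cw([0,.001,.16]),rate=.12);st()
snap("side","5",(150,80,390,320),(600,600));snap("wrist","5")
E
```

```text
above nest t18.4 [0.5556 0.0528 0.2999] F [-0.   0.5 -2.6] w 0.0134
 t19.7 [0.5563 0.0536 0.161 ] F [ 0.2  0.2 -2.1] w 0.0136
```

View pics/side5.png

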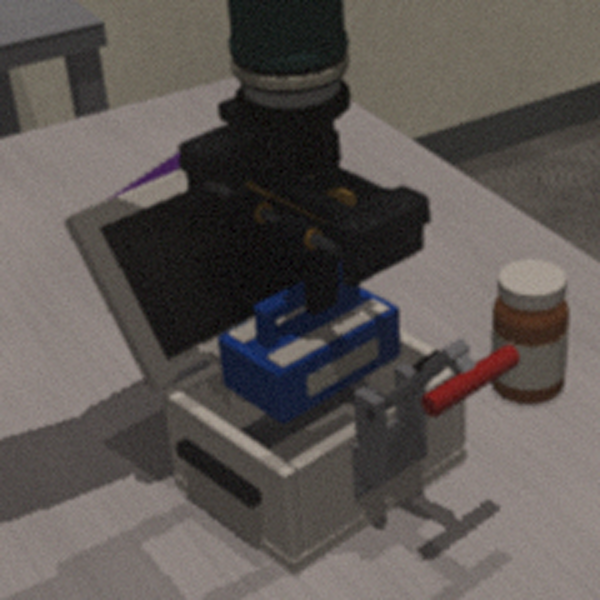

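View pics/wrist5.png

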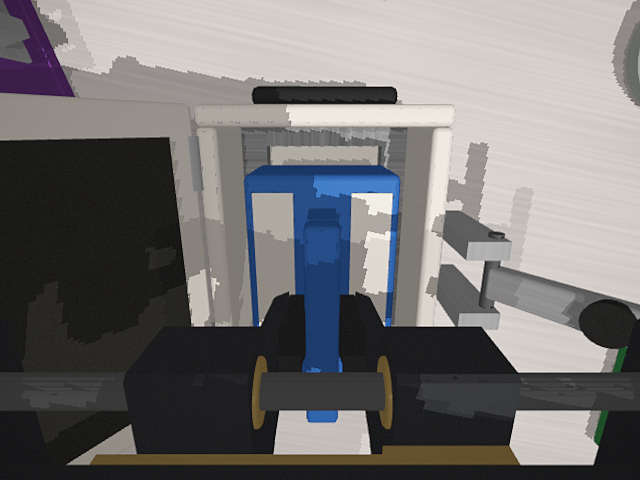

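The cassette is centred over the cavity at (322,240), with the lid at left and the bracket at right (475,260) both clear. I'll lower it under force guard.

```bash
python3 - <<'E'
from h import *
push(cw([0,.001,.084]),step=.02,flim=6,rate=.08)
push(cw([0,.001,.073]),step=.002,flim=5,rate=.04)
c,_=snap("side","6",(150,80,390,320),(600,600))
E
```

```text
push end t21.4 [0.5546 0.0535 0.0829] F [-0.3  0.3 -2.6] w 0.0137
force stop 5 5 [-2.2 -0.6  7.8]
push end t22.6 [0.5558 0.0537 0.074 ] F [-2.6 -0.3  5.2] w 0.0135
```

View pics/side6.png

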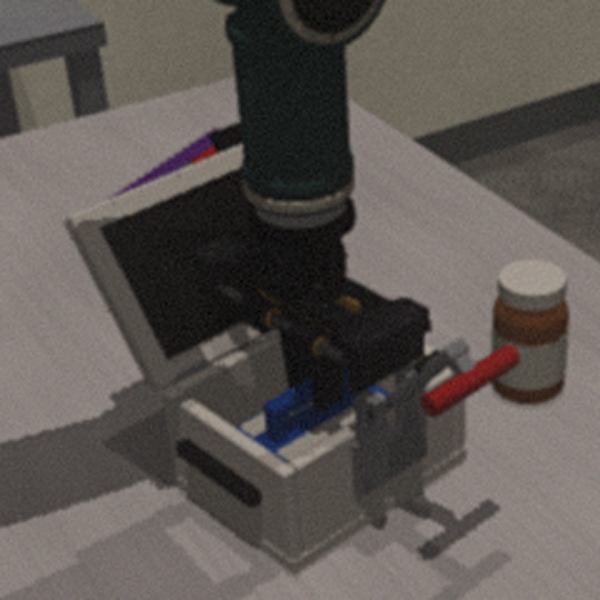

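Contact came at exactly the expected nest-floor height, TCP 0.074. I'll release, retreat and check.

```bash
python3 - <<'E'
from h import *
manip.set_gripper(.036);st("open")
manip.move_linear(cw([0,.001,.13]),rate=.08)
manip.move_linear(cw([0,.001,.28]),rate=.25)
c,s=snap("wrist","7");P=cloud(c,s["tool_pos"],s["tcp_rot"])
print("case",fitcase(P));
h=cv2.cvtColor(c["image"],cv2.COLOR_BGR2HSV);H,S,V=[h[...,i].astype(int) for i in range(3)]
m=(H>100)&(H<125)&(S>120)&(V>30)&np.isfinite(P[...,2])
q=(P[m]-[CASE[0],CASE[1],0])@frame(CASE)
b=q[(q[:,2]>.083)&(q[:,2]<.097)];print("bar",np.median(b[:,2]),cv2.minAreaRect(b[:,:2].astype(np.float32)*1000))
k=q[(q[:,2]>.05)&(q[:,2]<.064)];print("body",np.median(k[:,2]),cv2.minAreaRect(k[:,:2].astype(np.float32)*1000))
A=np.c_[k[:,:2],np.ones(len(k))];print("tilt",np.linalg.lstsq(A,k[:,2],rcond=None)[0])
E
```

```text
open t23.2 [0.5555 0.0536 0.0729] F [0.3 0.4 0.6] w 0.0359
case (array([0.5564853 , 0.05338386, 0.19917667]), np.float64(0.001518180691919851), 10867, np.float64(0.09456907771115858))
bar 0.0899018737963761 ((0.28203582763671875, 0.683173656463623), (89.54302978515625, 13.658385276794434), 0.28673815727233887)
body 0.05781274420874345 ((0.6026496887207031, 0.6848945617675781), (69.35546875, 119.17988586425781), 89.61895751953125)
tilt [-0.00209291  0.00314337  0.05777604]
```

View pics/wrist7.png

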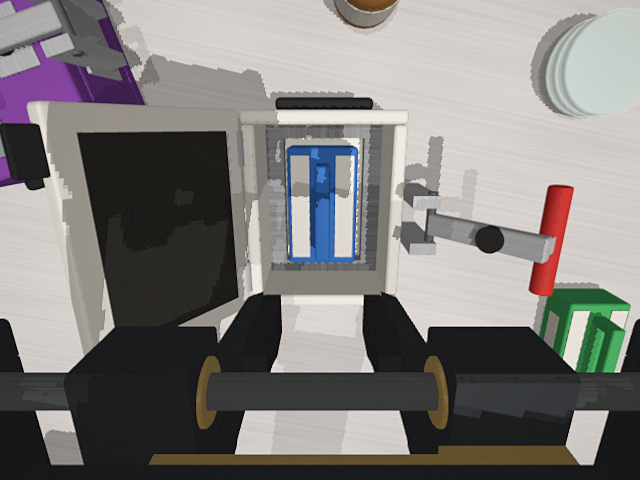

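The cassette is seated: offset (0.3, 0.7) mm, underside at z ≈ 12 mm, level, with blue at (322,205) in the nest. Next I'll close the lid by pushing its outer face along an arc.

```bash
cat > arc.py <<'E'
from h import *
ex=frame(CASE)[:,0];r=rot_down(ex)
def pt(th,rho=.128):
    o=.018+(.009*np.sin(th) if th<1.57 else .009)
    return cw([0,.072-rho*np.cos(th)+o*np.sin(th),.095+rho*np.sin(th)+o*np.cos(th)])
E
python3 - <<'E'
from arc import *
for th in np.linspace(2.2,0,12):
    if inverse_kinematics(pt(th),r) is None: print("IK none",th)
print([inverse_kinematics(cw(p),r) is not None for p in([0,.19,.30],[0,.19,.185])])
manip.set_gripper(0.,20)
manip.move_pose(cw([0,.06,.32]),r)
manip.move_linear(cw([0,.192,.29]),rate=.25)
push(cw([0,.192,.185]),step=.06,flim=5,rate=.15)
snap("side","8",(150,80,390,320),(600,600))
E
```

```text
[True, True]
push end t28.5 [0.5181 0.2409 0.1858] F [ 0.   0.5 -0.5] w 0.0001
```

View pics/side8.png

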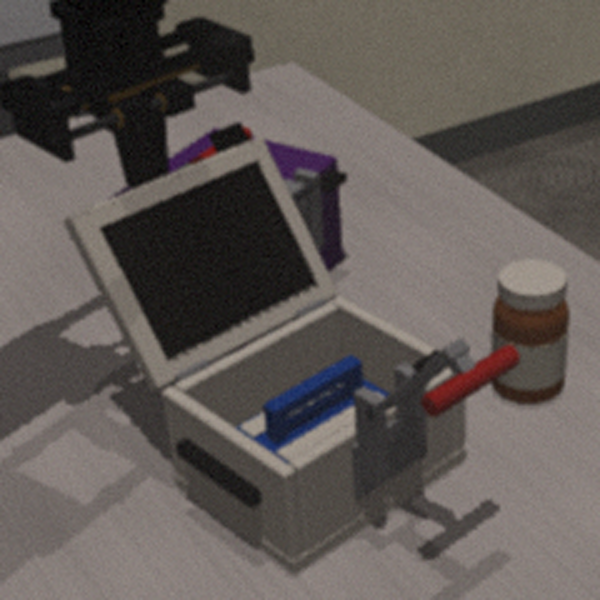

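The gripper is behind the lid and the cassette is seated. Following the arc now.

```bash
python3 - <<'E'
from arc import *
for th in [2.1,1.9,1.7,1.5,1.3,1.1,.9,.7,.5,.35,.2]:
    manip.move_linear(pt(th),rate=.12)
    f=manip.state()["contact_force"]
    print(th,f.round(1),end=" ")
    if np.linalg.norm(f)>20: print("STOP");break
st("arc")
snap("side","9",(150,80,390,320),(600,600))
E
```

```text
2.1 [-0.4  5.2  3.2] 1.9 [-0.8  0.7 -0.9] 1.7 [1.3 0.1 0. ] 1.5 [-0.1  0.4  0.6] 1.3 [ 0.2  0.8 -0.2] 1.1 [ 0.3 -0.1  0.3] 0.9 [0.  0.1 0.4] 0.7 [-0.4 -0.4  0.4] 0.5 [ 0.4 -0.4 -1. ] 0.35 [ 0.4 -0.8 -0.3] 0.2 [1.  0.5 0.6] arc t32.6 [0.5649 0.004  0.1393] F [1.  0.5 0.6] w 0.0008
```

View pics/side9.png

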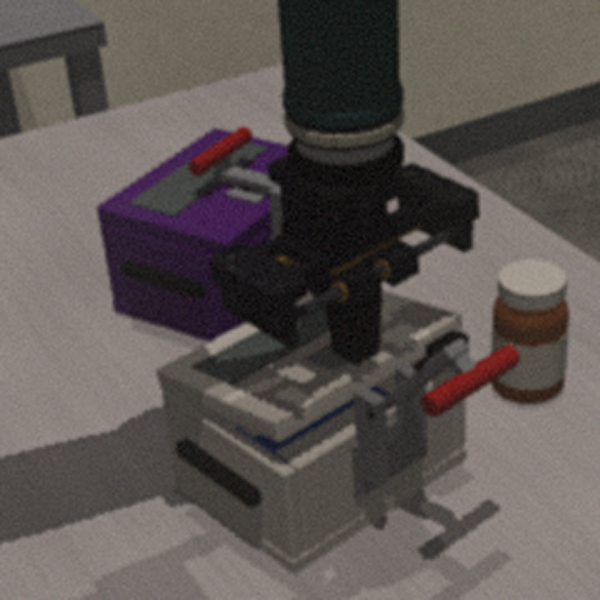

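The lid follows gently and is nearly closed. I'll finish slowly with force guard.

```bash
python3 - <<'E'
from arc import *
for th in [.1,.05,.02]: manip.move_linear(pt(th),rate=.05)
st()
p=pt(0);p[2]=.109
push(p,step=.002,flim=13,rate=.03)
manip.dwell(.3)
s=manip.state()["tool_pos"];manip.move_linear(s+[0,0,.17],rate=.2)
c,s=snap("wrist","10");P=cloud(c,s["tool_pos"],s["tcp_rot"])
q=(P.reshape(-1,3)-[CASE[0],CASE[1],0])@frame(CASE)
k=q[(abs(q[:,0])<.08)&(q[:,1]>-.06)&(q[:,1]<.06)&(q[:,2]>.1)&(q[:,2]<.14)]
A=np.c_[k[:,:2],np.ones(len(k))];print("lid plane",np.linalg.lstsq(A,k[:,2],rcond=None)[0].round(4),len(k))
snap("side","10",(150,80,390,320),(600,600))
E
```

```text
t33.6 [ 0.5665 -0.0019  0.1154] F [-1.5 -0.1 -0.3] w 0.0008
force stop 3 4 [-6.7  1.1 15.6]
push end t34.4 [ 0.5666 -0.002   0.1133] F [-8.3  1.  15.3] w 0.0004
lid plane [1.000e-04 5.700e-03 1.137e-01] 28406
```

View pics/wrist10.png

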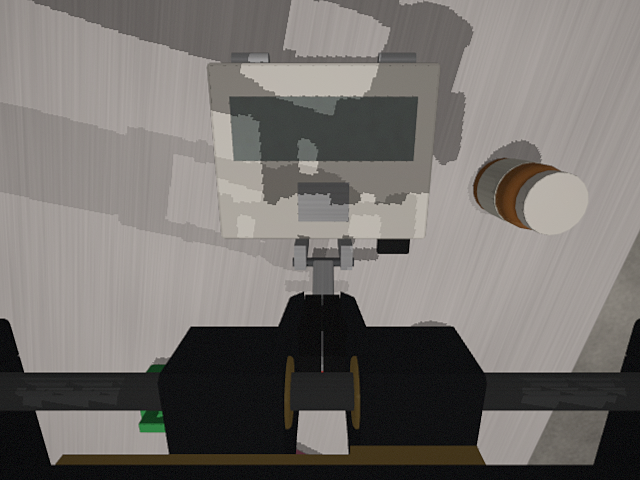

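View pics/side10.png

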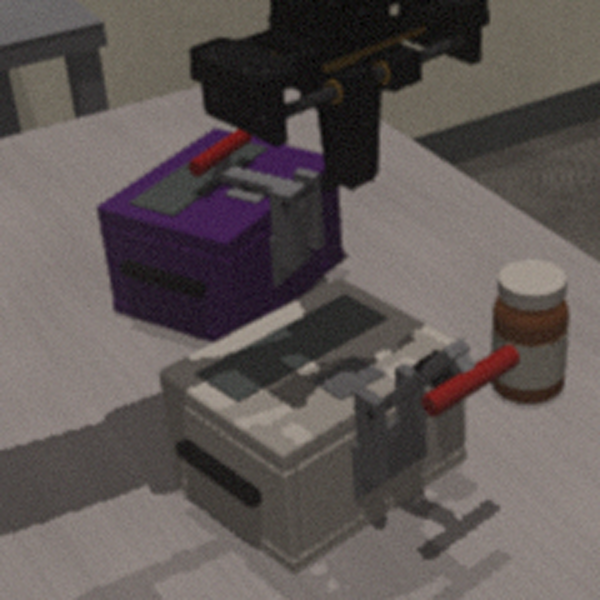

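The lid is flat: the plane tilt is 0.006 rad and its top is at 113.7 mm. Now the clamp. I'll locate the red bar, then push it over from outside.

```bash
cat > clamp.py <<'E'
from h import *
ex=frame(CASE)[:,0];r=rot_down(ex)
def bar(th): return -.090+.085*np.cos(th)-.022*np.sin(th), .122+.085*np.sin(th)+.022*np.cos(th)
def side(th,dz=-.008):
    y,z=bar(th);return cw([0,y-.017,z+dz])
def topp(th):
    y,z=bar(th);return cw([0,y,z+.008])
def redpos(c):
    P=cloud(c);h=cv2.cvtColor(c["image"],cv2.COLOR_BGR2HSV).astype(int)
    m=((h[...,0]<6)|(h[...,0]>174))&(h[...,1]>150)&np.isfinite(P[...,2])
    q=(P[m]-[CASE[0],CASE[1],0])@frame(CASE);q=q[(abs(q[:,0])<.06)&(q[:,1]<.06)&(q[:,1]>-.22)]
    return len(q),q.mean(0).round(4) if len(q) else None
E
python3 - <<'E'
from clamp import *
print(redpos(dict(np.load("side10.npz"))),[ (t,np.round(bar(t),3)) for t in(2.1,2.2,2.3,2.4,2.5)])
for th in np.linspace(2.3,.6,10):
    if inverse_kinematics(side(th),r) is None: print("none",th)
for th in np.linspace(.7,0,6):
    if inverse_kinematics(topp(th),r) is None: print("none",th)
manip.move_linear(cw([0,-.215,.27]),rate=.25,rot=r)
push(cw([0,-.215,.160]),step=.06,flim=5,rate=.15)
c,_=snap("side","11",(250,130,410,290),(600,600));print(redpos(c))
E
```

```text
(336, array([-0.0041, -0.1629,  0.1841])) [(2.1, array([-0.152,  0.184])), (2.2, array([-0.158,  0.178])), (2.3, array([-0.163,  0.171])), (2.4, array([-0.168,  0.163])), (2.5, array([-0.171,  0.155]))]
push end t37.6 [ 0.5987 -0.1582  0.1607] F [-0.2  0.7 -0.3] w 0.0005
(18, array([-0.0394, -0.1644,  0.1725]))
```

View pics/side11.png

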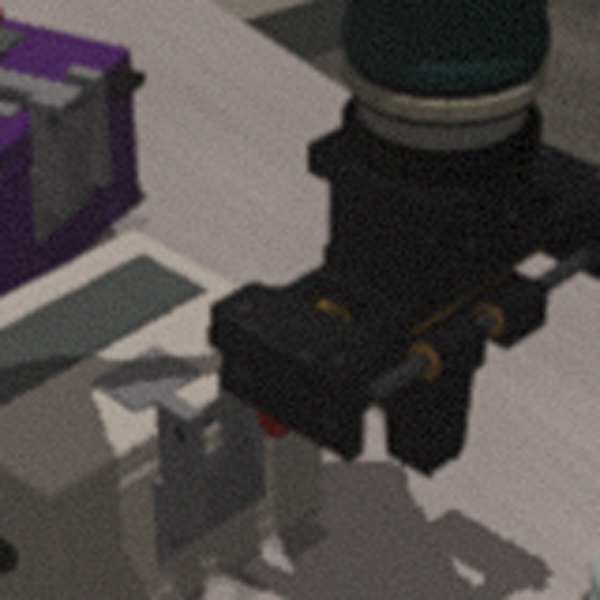

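```bash
python3 - <<'E'
from clamp import *
for th in [2.2,2.05,1.9,1.7,1.5,1.3,1.1,.9,.75,.65]:
    manip.move_linear(side(th),rate=.12);f=manip.state()["contact_force"];print(th,f.round(1),end=" ")
    if np.linalg.norm(f)>20: print("STOP");break
st()
c,_=snap("side","12",(150,80,390,320),(600,600));print(redpos(c))
E
```

```text
2.2 [-1.8 -9.   5.2] 2.05 [ 1.1 -6.5  4.7] 1.9 [ 0.8 -6.5  5.4] 1.7 [ 2.1 -4.5  2.6] 1.5 [ 0.5  0.5 -0.2] 1.3 [-0.   0.2  0.4] 1.1 [0.1 0.5 0.1] 0.9 [0.4 0.3 0.3] 0.75 [-0.1 -0.8  0.9] 0.65 [-0.2  0.2 -0.1]  t40.7 [0.5658 0.0013 0.1825] F [-0.2  0.2 -0.1] w 0.0002
(107, array([-0.0297, -0.0412,  0.2046]))
```

View pics/side12.png

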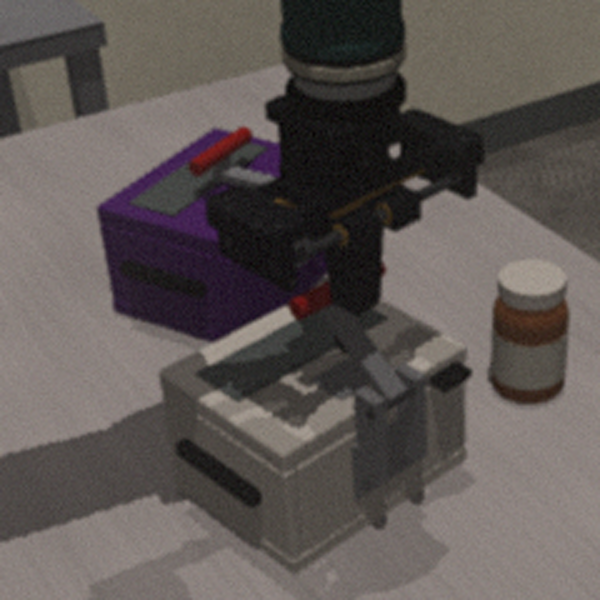

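The bar swung over to about 0.7 rad. I'll lift over it and press it down from above.

```bash
python3 - <<'E'
from clamp import *
s=manip.state()["tool_pos"];b=frame(CASE)[:,1]
manip.move_linear(s-b*.012,rate=.1)
manip.move_linear(s-b*.012+[0,0,.055],rate=.2)
p=topp(.75);manip.move_linear([p[0],p[1],.237],rate=.15);st()
for th in [.75,.6,.45,.3,.2,.1,.04]:
    manip.move_linear(topp(th),rate=.08);f=manip.state()["contact_force"];print(th,f.round(1),end=" ")
    if np.linalg.norm(f)>20: print("STOP");break
p=topp(0);p[2]-=.004
push(p,step=.002,flim=13,rate=.03)
manip.dwell(.3)
s=manip.state()["tool_pos"];manip.move_linear(s+[0,0,.15],rate=.2)
manip.move_linear(cw([0,-.12,.32]),rate=.3);st()
c,s=snap("wrist","13");P=cloud(c,s["tool_pos"],s["tcp_rot"])
q=(P-[CASE[0],CASE[1],0])@frame(CASE)
k=q[(abs(q[...,0])<.008)&(q[...,1]>-.08)&(q[...,1]<-.025)&(q[...,2]>.12)&(q[...,2]<.15)];print("arm fit",np.polyfit(k[:,1],k[:,2],1),len(k))
h=cv2.cvtColor(c["image"],cv2.COLOR_BGR2HSV).astype(int);m=((h[...,0]<6)|(h[...,0]>174))&(h[...,1]>150);b=q[m];b=b[(abs(b[:,1])<.04)];print("bar",b.mean(0),b[:,2].max())
k=q[(abs(q[...,0])<.085)&(abs(q[...,0])>.05)&(abs(q[...,1])<.06)&(q[...,2]>.1)&(q[...,2]<.13)];print("lid",np.linalg.lstsq(np.c_[k[:,:2],np.ones(len(k))],k[:,2],rcond=None)[0])
snap("side","13")
E
```

```text
t41.7 [0.5631 0.0111 0.2353] F [ 0.2 -0.2 -0. ] w 0.0005
0.75 [-0.6 -0.5 -0.1] 0.6 [-0.2 -0.3  0.3] 0.45 [-0.5 -0.4  0.9] 0.3 [ 0.2 -0.2 -0.2] 0.2 [ 0.4  0.6 -0.6] 0.1 [-0.  -0.3 -0.3] 0.04 [-0.7  0.1  1. ] force stop 4 4 [-8.7 -2.2 18.7]
push end t45.0 [0.5569 0.0472 0.1518] F [-9.4 -2.1 19.7] w 0.0005
 t46.8 [ 0.5788 -0.0656  0.3181] F [-0.   0.2 -0.5] w 0.0005
arm fit [0.00070244 0.12698111] 1157
bar [ 0.00017471 -0.00631745  0.1501726 ] 0.15431832941750787
lid [8.72369773e-05 7.74087885e-03 1.13401032e-01]
```

View pics/side13.png

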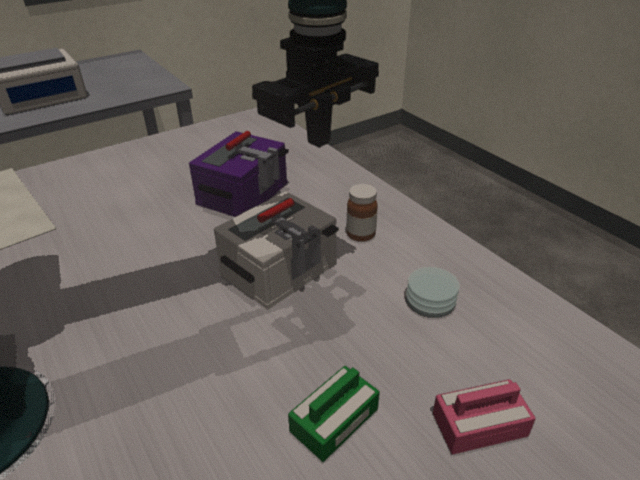

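View pics/wrist13.png

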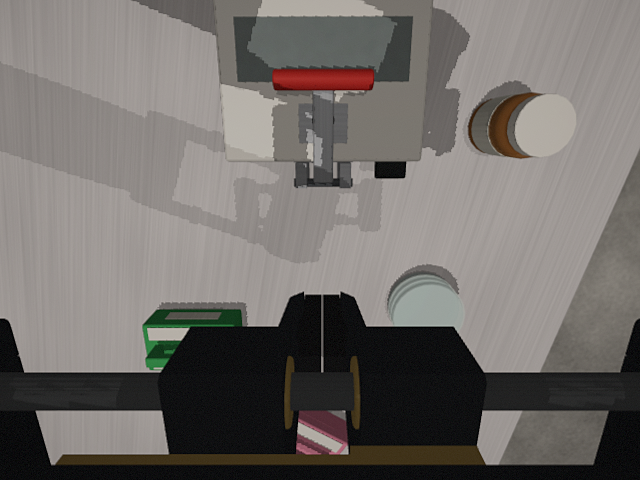

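The clamp arm is level over the closed lid, with the red bar at (275,211) in the side view. Green, jar and dishes sit at the same pixels as at the start, and the robot is clear. Handing in.

```bash
python3 -c "
from cell import order,manip
print(order.close_job(), manip.state()['clock'])"
```

```text
the job is handed in; nothing more can be done
the job is handed in; nothing more can be done
```

The blue cassette is in the nest, the lid is closed, and the clamp is all the way down on it. I handed the job in with the clock at about 47 s of the 72 s. The hand-in gives no verdict, so this rests on my own checks.

**What I did**
- **Made room:** I first pushed the clamp outward to about 2.2 rad and the lid back to its stop at 2.2 rad, because the gripper body would otherwise have hit the lid or the clamp.
- **Cassette:** I picked it up high on its bar, lowered it until it touched the nest floor, and let go.
- **Lid and clamp:** I closed the lid slowly by pushing its outer face, then swung the clamp over and pressed it down.

**Last checks**
- **Cassette:** before the lid closed it was about 0.3 mm and 0.7 mm off the nest centre, level, with its underside at nest floor height. I could not see it again once the lid was shut.
- **Lid:** tilted about 0.008 rad, with its top at 113.4 mm.
- **Clamp:** arm tilted about 0.001 rad, red bar top around 152–154 mm.
- **Bystanders:** the green cassette, jar and dishes sit where they did in the first side picture. I judged that by eye and did not measure it.
- **Robot:** clear of everything at hand-in.

**Disagreement:** the fixed cameras differed by several millimetres on where things stood (up to about 7 mm in y). I used the closer wrist-camera fits, and the contact heights matched them.

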